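Set the stabilizer leg of the bag sealer on its footboard

TASK

The outfeed shelf of the bag sealer needs its stabilizer leg set: slide the loose footboard under the leg so that its steel disc is centred below the foot, then crank the leg down by its red knob (clockwise seen from above) until the foot bears firmly on the board. Stop once the crank has clearly grown stiffer than it was when running free, do not force it further, let go, and leave everything else on the bench where it is.

Things in the scene. Friction and masses are not known exactly. Their poses are not given: they have to be found in the camera images.
- sealer: White bag sealing machine, fixed. Origin on the bench straight below the stabilizer leg, x away from the robot give or take its yaw. Its body (280 x 300 mm, 241 mm tall) lies 210 to 510 mm off along -y; an outfeed shelf (120 mm wide in x, top 182 mm up) joins it to a blue jack tube (44 mm across, lower end 105 mm up) out of which the leg hangs.
- leg_axis (a point): Point on the bench straight below the stabilizer leg, on its vertical axis (also the crank's axis). The leg is a 30 mm steel tube with a round dark foot 50 mm across, 10 mm thick, on a stiff rubber cushion. How high the foot hangs at the start differs every time and is not measured: underside 44 to 62 mm above the bench, so 1 to 1.9 turns of the crank down to the board.
- crank_axis (a point): Point on the crank's vertical axis, 283 mm above the bench, level with the knob's middle. A flat steel arm (18 mm wide, top 254 mm up) on the blue gear head (60 mm across) carries the knob at a radius of 55 mm. Clockwise from above lowers the foot 20 mm per turn; it starts raised, with a stop just behind it the other way. The gear holds its place when let go.
- knob_mid (a point): Middle of the red crank knob, an upright cylinder 24 mm across, 256 to 308 mm above the bench, that spins freely on its pin, so a gripper need not turn going round. Any start angle. Running free it takes a steady 9 N along its circle (friction). With the foot down that climbs 7 N per radian of crank: 2 to 8 N more than free is firm (aim at 5), 11 N more is overload. The rise shows in pauses too.
- footboard: Loose plywood footboard, 240 (x) x 90 (y) x 24 (z) mm, 0.6 kg more or less, lying flat on the bench. Origin: centre of its underside. A steel disc lies let in flush in its top at the +x end, a yellow upright grip stands at the -x end.
- disc (a point): Centre of the steel disc on the footboard's top face: 76 mm across, 24 mm above the bench, 65 mm from the board's centre along its +x.
- board_grip (a point): Middle of the footboard's yellow grip: an upright block 42 (board x) x 22 (board y) x 56 mm tall, from 24 to 80 mm above the board's underside, 95 mm from the board's centre along its -x (160 mm from the disc centre). Pinch it across its 22 mm (board y).
- table: The metal bench; its top is z = 0. Only for reference.
- cookie_tin: Bystander, to be left alone: red cookie tin, 72 mm across, 100 mm tall. Origin: centre of its underside.
- roll_jar: Bystander, to be left alone: amber jar with a red cap, 84 mm across, 130 mm tall. Origin: centre of its underside.
- tea_tin: Bystander, to be left alone: green tea tin, 68 mm across, 90 mm tall. Origin: centre of its underside.
- tape_roll: Bystander, to be left alone: yellow roll of tape lying flat, 84 mm across, 25 mm tall. Origin: centre of its underside.
- screwdriver: Bystander, to be left alone: screwdriver with an orange handle, 180 mm long, lying on the bench.
- mug: Bystander, to be left alone: blue mug, 76 mm across, 85 mm tall. Origin: centre of its underside.
- spare_block: Bystander, to be left alone: plain wooden block 70 x 50 x 30 mm. Origin: centre of its underside.

How it is judged:
On the way, in this order (a step that is already met when the one before it is completed fails the run):
1. the footboard lies flat with its steel disc centred under the leg (within 12 mm), not yet loaded (horizontal distance between disc and leg_axis below 0.012 m and height (world z) of footboard below 0.004 m and linear speed of footboard below 0.02 m/s and contact force between footboard and table below 25 N), for 0.2 s.
2. the foot bears on the board (40 N or more) with no hand on the board (contact force between footboard and table above 40 N and contact force between each of the fingers, the arm and footboard below 0.1 N and horizontal distance between disc and leg_axis below 0.014 m), for 0.2 s.
At the end, for the whole second after the job is handed in: The footboard lies flat and at rest with its disc centre within 14 mm of the leg's axis, the foot presses on it so that the board bears on the bench with 40 to 150 N (about 2 to 8 N of extra effort at the knob), and everything is released (contact force between footboard and table between 40 and 150 N and horizontal distance between disc and leg_axis below 0.014 m and angle between footboard's own z axis and vertical below 0.05 rad and linear speed of footboard below 0.02 m/s); the robot touches nothing.
It fails at once if the jack is overloaded: the board is pressed on the bench with more than 200 N (contact force between footboard and table above 200 N).
It fails at once if a bystander is pushed more than 30 mm (distance of any of cookie_tin, roll_jar, tea_tin, tape_roll, screwdriver, mug, spare_block from where it was at the start of the episode above 0.03 m).
It fails at once if a tin, the jar or the mug is knocked over (angle between any of cookie_tin, roll_jar, tea_tin, mug's own z axis and vertical above 0.5 rad).
It also fails if it takes over 72 s, if anything falls off the work surface, if the arm or the gripper's body presses on something with over 40 N, if the wrist force passes 120 N, or if a joint passes its speed limit or range.

ROBOT

A 7-joint arm with a two-finger parallel gripper is mounted at the origin on the work surface. World frame = base frame: x ahead of the robot, y to its left, z up, the work surface at z = 0. Lengths are in m, angles in rad, forces in N, time in s.
With the tool pointing down it reaches from about 0.425 to 0.875 m from the base axis. Payload 8.4 kg.
Tool frame: the origin (TCP) lies at the very end of the fingers, on their centre line; the grasp point (between the pads) lies 19 mm behind it; z points along the fingers, y is the line along which they close (so a half turn about z gives the same grasp; the last joint's range is limited). The gripper opens to 87 mm and grips with 3 to 60 N. Pads are 19 mm wide; open, the fingers measure 117 mm over their backs; the gripper's body (75 mm by 190 mm) begins 51 mm behind the grasp point.
Start: joints at [1.164, 0.333, 0.04, 1.465, -0.013, 1.343, -0.059], TCP at [0.197, -0.619, 0.223] pointing down, gripper open.
Joint ranges: [-2.58, 2.58], [-0.38, 2.09], [-1.3, 1.39], [0.25, 2.4], [-1.5, 4.64], [0.08, 2.09], [-2.65, 2.65]. Speed limits (rad/s): [2.22, 2.22, 2.79, 2.79, 3.14, 3.14, 3.14].

INTERFACE

Orientations are given as a unit quaternion [x, y, z, w].
In Python, from cell import ctrl gives the robot as it stands.
- The arm moves only by the tool carry_out, never from a script. Its argument "steps" is a list of rows, each an object with "gripper": the closure, from 0 (fully open) to 1 (shut); "delta_pos": the shift along the tool's x, y, z in m, a list of three; "delta_rot": the turn, a rotation vector about the tool's x, y, z in rad, a list of three. A call has exactly 8 rows; each row shifts and turns the commanded pose from where the row before left it, along the tool's axes as they then stand; what a row does not reach is not made up. A row lasts 1/8 s, in which the tool goes at most 62.5 mm and 10.7 degrees, less where a joint would pass 70% of its speed; a pose out of reach is approached as far as the arm can. A call with a gripper value outside its range is refused whole. The fingers move at their own pace and stop on an object; "newtons" is the grip in N (left out, the last holds). Time passes only in rows, so rows that do not move let the fingers close, or fill a call up. It gives the time, the measured TCP pose, the force, the opening and the grip force at its end, in the units of the state.
- ctrl.get_obs(): the state, without advancing time (a new reading comes with each control period).
- ctrl.grab_frame(name): name is "scene" or "top" or "wrist"; returns a dict with "color" (384x512x3 uint8, red, green, blue), "fx", "fy", "cx", "cy" (pixels), "cam_to_world" (4x4, takes a point from camera to world coordinates). Camera axes: x right, y down, z forward; pixel columns grow to the right and rows downward; lengths in m; the calibration is good to about 2 mm. A picture is of the moment at which its call begins. There is no depth.
- ctrl.close_job(): hands the job in; it is judged then, once.
The state is a dict: "t": time; "joints": joint angles; "joint_vel": joint speeds; "tau": joint torques, N m; "tool_pos": TCP position; "tool_rot": TCP orientation; "ft_force": force on the tool from outside, world axes, zero at the start; "moment": the same for the moment, N m; "width": finger opening in m; "gripper_force": force on a finger pad.
Only numpy, scipy, OpenCV 4.12 (cv2) and the standard library are available. Lean on these libraries where they do the work, as an engineer would, in place of code of your own. Each camera call takes 0.05 s, during which the arm holds its last target. There are 200 camera calls.

## Working session

There is one attempt and no reset: what is moved stays moved. The work goes in short steps, Python scripts to look and compute and a tool call to move; the robot and the scene stay as the last step left them, time stands still between calls to the robot, and variables do not carry over. Pictures are saved under pics/ and viewed, at most 10 in all, crops included, and the job is handed in when it is done.

Besides the shell and the picture viewer there is one more tool, called after ">>>" as a command line: name --argument value ..., lists and objects as JSON in quotes. carry_out: Moves the arm, as the interface text tells. Its arguments: {"type":"object","properties":{"steps":{"type":"array","items":{"type":"object","properties":{"gripper":{"type":"number"},"delta_pos":{"type":"array","items":{"type":"number"}},"delta_rot":{"type":"array","items":{"type":"number"}}}}},"newtons":{"type":"number"}},"required":["steps"]}

```bash
mkdir -p pics; ls; cat > h.py <<'E'
import numpy as np, cv2
from cell import ctrl
from scipy.spatial.transform import Rotation as R
def snap(n,f):
    d=ctrl.grab_frame(n); cv2.imwrite('pics/'+f,d['color'][:,:,::-1]); np.savez('pics/'+f+'.npz',**{k:d[k] for k in d}); return d
def load(f): return np.load('pics/'+f+'.npz')
def pix(d,u,v,z):
    T=d['cam_to_world']; r=T[:3,:3]@np.array([(u-d['cx'])/d['fx'],(v-d['cy'])/d['fy'],1]); o=T[:3,3]
    return o+r*(z-o[2])/r[2]
def proj(d,p):
    T=d['cam_to_world']; q=T[:3,:3].T@(np.array(p)-T[:3,3]); return np.array([d['fx']*q[0]/q[2]+d['cx'],d['fy']*q[1]/q[2]+d['cy']])
E
python3 - <<'E'
from h import *
a=snap('scene','s0.png');b=snap('top','t0.png')
for d in(a,b): print(d['fx'],d['cam_to_world'].round(3).tolist())
s=np.vstack([a['color'],b['color']])[:,:,::-1]
cv2.imwrite('pics/s0x.png',cv2.resize(a['color'][:,:,::-1],(800,600)))
cv2.imwrite('pics/t0x.png',cv2.resize(b['color'][:,:,::-1],(800,600)))
print(ctrl.get_obs())
E
```

```text
pics
461.5090682033328 [[-0.557, 0.534, -0.636, 1.504], [0.83, 0.347, -0.436, 0.825], [-0.013, -0.771, -0.637, 1.096], [0.0, 0.0, 0.0, 1.0]]
377.41971105203544 [[0.028, -0.988, 0.153, 0.42], [-0.999, -0.024, 0.025, 0.176], [-0.021, -0.154, -0.988, 1.162], [0.0, 0.0, 0.0, 1.0]]
{'t': 0.1, 'joints': array([ 1.16377753,  0.33381983,  0.03987264,  1.46614319, -0.01341845,
        1.34329444, -0.0585087 ]), 'joint_vel': array([-5.45271336e-04,  2.03709425e-04, -1.88209684e-04, -6.52695326e-05,
       -2.21120768e-04, -1.75076677e-03, -1.47420922e-03]), 'tau': array([ 5.72677425e-03, -6.57800460e+01,  1.34098001e+00, -4.04707432e+01,
       -5.96543122e-02,  4.08713962e-02, -1.84536896e-05]), 'tool_pos': array([ 0.19679843, -0.61906777,  0.22178079]), 'tool_rot': array([ 9.88181164e-01,  1.53288938e-01, -1.43990841e-04, -6.84458244e-04]), 'ft_force': array([-0.00290466,  0.43930687,  0.03779883]), 'moment': array([-0.00239233, -0.00281442, -0.01256283]), 'gripper_force': 0.0, 'width': 0.08695012408103989}
```

View pics/t0x.png

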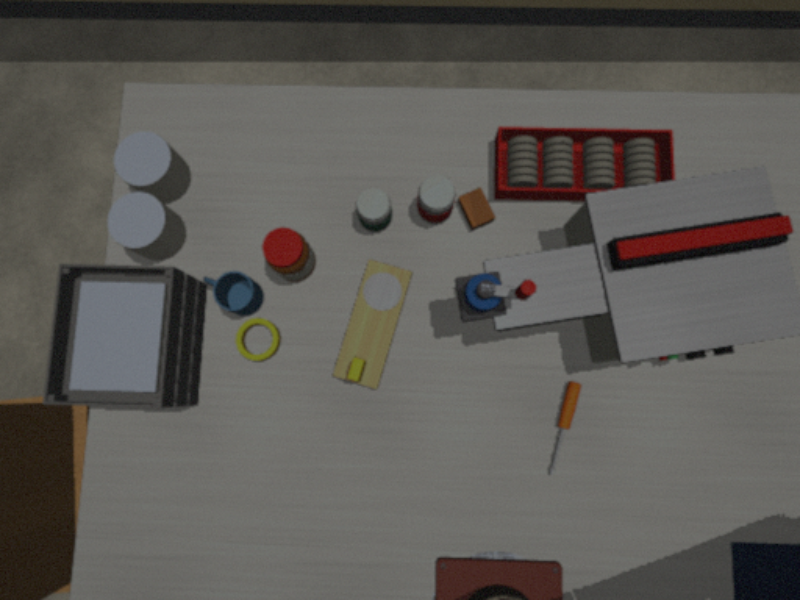

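View pics/s0x.png

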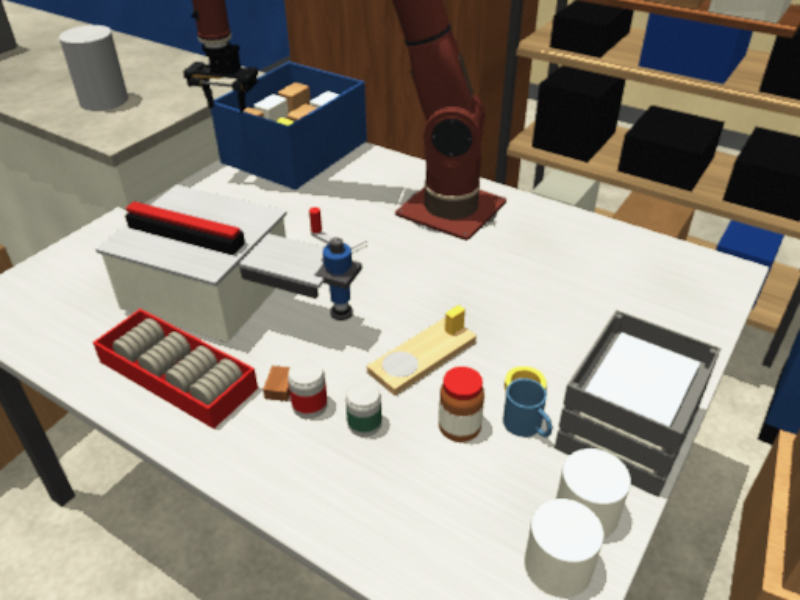

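The top view (800×600) shows the disc at (382,292), the grip top at (357,366), the gear head at about (485,291) and the knob top at (527,288). The lane between board and leg is free. The scene view shows the foot hanging at (341,311).

```bash
python3 - <<'E'
from h import *
d=load('t0.png'); k=.64
for n,u,v,z in [('disc',382,292,.024),('grip',357,366,.08),('c1',371,261,.024),('c2',412,270,.024),('c3',375,388,.024),('c4',333,376,.024),('knob',527,288,.308),('gear',485,291,.245),('tape',258,340,.025),('tea',374,203,.09),('cookie',437,190,.1),('jar',285,245,.13),('shelfc1',484,262,.182),('shelfc2',496,329,.182),('shelfb1',590,246,.182),('shelfb2',607,312,.182)]:
    print(n,pix(d,u*k,v*k,z).round(4))
b=d['color']
im=b[150:260,200:370,::-1]; im=np.clip(im.astype(float)*1.8,0,255).astype(np.uint8)
A=cv2.resize(im,(800,518),interpolation=cv2.INTER_CUBIC); cv2.imwrite('pics/c1.png',A)
E
```

```text
disc [0.6096 0.2309 0.024 ]
grip [0.4622 0.2696 0.08  ]
c1 [0.6712 0.2545 0.024 ]
c2 [0.6549 0.1732 0.024 ]
c3 [0.4235 0.2385 0.024 ]
c4 [0.444  0.3199 0.024 ]
knob [0.5735 0.005  0.308 ]
gear [0.5784 0.0582 0.245 ]
tape [0.5093 0.4686 0.025 ]
tea [0.7687 0.2481 0.09  ]
cookie [0.7932 0.1301 0.1   ]
jar [0.6738 0.4035 0.13  ]
shelfc1 [0.639 0.052 0.182]
shelfc2 [0.5256 0.0316 0.182 ]
shelfb1 [ 0.6708 -0.1268  0.182 ]
shelfb2 [ 0.5587 -0.1523  0.182 ]
```

View pics/c1.png

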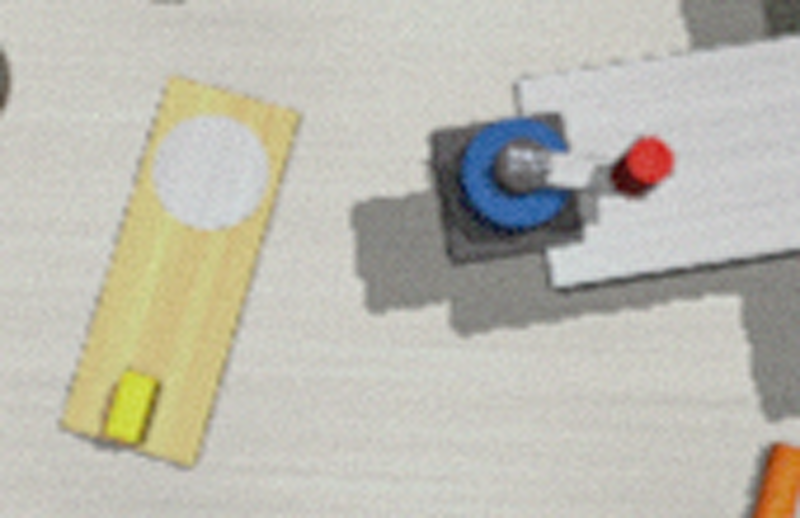

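The enlarged crop puts the disc at (210,171), the grip top at (134,400), the gear circle at (516,173) and the knob top at (649,160).

```bash
python3 - <<'E'
from h import *
d=load('t0.png'); s=800/170
def P(u,v,z): return pix(d,200+u/s,150+v/s,z)
D=P(210,171,.024);G=P(134,400,.08)
print('disc',D,'grip',G,'len',np.hypot(*(D-G)[:2]),'yaw',np.arctan2(*(D-G)[1::-1]))
for z in(.235,.245,.25):print('gear',z,P(516,173,z))
print('knob',P(649,160,.308), 'hub',P(520,160,.265))
o=ctrl.get_obs();print(R.from_quat(o['tool_rot']).as_matrix().round(3))
d=load('s0.png'); im=d['color'][130:220,170:290,::-1]
cv2.imwrite('pics/c2.png',cv2.resize(im,(800,600),interpolation=cv2.INTER_CUBIC))
E
```

```text
disc [0.61134014 0.23047705 0.024     ] grip [0.46002929 0.26954623 0.08      ] len 0.15627340076432789 yaw -0.25268573838696573
gear 0.235 [0.57874912 0.05877247 0.235     ]
gear 0.245 [0.57704093 0.06003475 0.245     ]
gear 0.25 [0.57618684 0.06066589 0.25      ]
knob [0.57423443 0.00360189 0.308     ] hub [0.5804122  0.06055186 0.265     ]
[[ 0.953  0.303 -0.   ]
 [ 0.303 -0.953  0.001]
 [-0.    -0.001 -1.   ]]
```

View pics/c2.png

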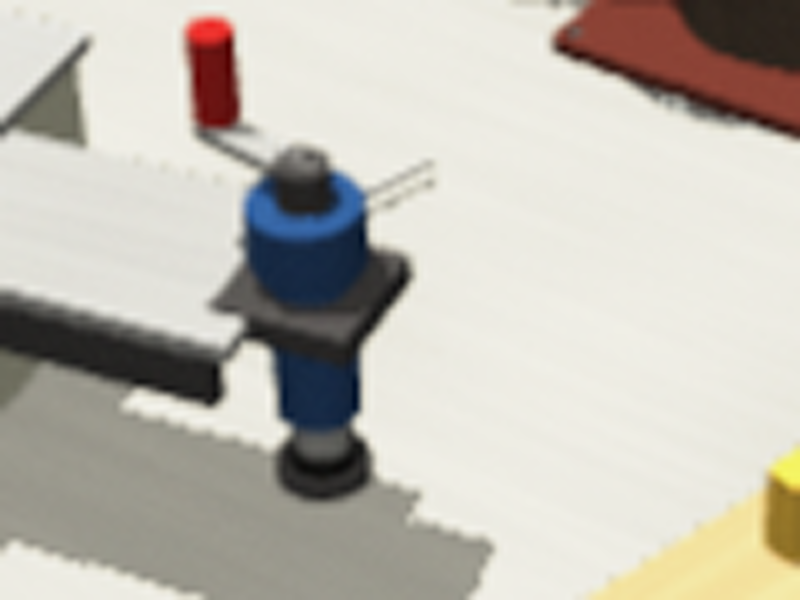

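Crop of the scene view: blue gear top centre at about (305,208), tube lower end centre at about (318,403), foot centre column 323.

```bash
python3 - <<'E'
from h import *
d=load('s0.png'); t=load('t0.png'); s=800/120;k=800/170
def P(u,v,z): return pix(d,170+u/s,130+v/s,z)
print('tube',P(318,403,.105))
for z in(.23,.24,.25):print('geartop',z,P(305,208,z), pix(t,200+516/k,150+173/k,z))
print('knob',P(211,30,.308))
G=(.46,.2695,.08)
print(ctrl.get_obs()['tool_pos'])
E
```

```text
tube [0.58202065 0.05742414 0.105     ]
geartop 0.23 [0.58521772 0.06122713 0.23      ] [0.57960321 0.05814133 0.23      ]
geartop 0.24 [0.59583152 0.07005655 0.24      ] [0.57789502 0.05940361 0.24      ]
geartop 0.25 [0.60644532 0.07888597 0.25      ] [0.57618684 0.06066589 0.25      ]
knob [0.57881673 0.00690826 0.308     ]
[ 0.19679843 -0.61906777  0.22178079]
```

```bash
cat >> h.py <<'E'
def yaw(q): m=R.from_quat(q).as_matrix(); return np.arctan2(m[1,0],m[0,0])
def plan(wps,g,p=None,y=None):
    "wps: (x,y,z,yaw,rows); prints rows in the tool frame (tool z down)"
    o=ctrl.get_obs(); p=np.array(o['tool_pos'] if p is None else p); y=yaw(o['tool_rot']) if y is None else y
    for w in wps:
        for n in range(w[4],0,-1):
            d=(np.array(w[:3])-p)/n; c,s=np.cos(y),np.sin(y)
            t=np.round([c*d[0]+s*d[1],s*d[0]-c*d[1],-d[2]],3); r=np.round((w[3]-y)/n,2)
            print('{"delta_pos":[%g,%g,%g],"delta_rot":[0,0,%g],"gripper":%g},'%(*(t+0),-r+0,g))
            p=p+[c*t[0]+s*t[1],s*t[0]-c*t[1],-t[2]]; y+=r
    print('end',p.round(4),round(y,3))
E
python3 - <<'E'
from h import *
Y=np.pi-.2527
plan([(.22,-.58,.42,.308,4),(.42,-.28,.42,.308+.18*8,8),(.48,.05,.40,Y,6),(.46,.2695,.2,Y,6)],0)
E
```

```text
{"delta_pos":[0.008,-0.008,-0.05],"delta_rot":[0,0,0],"gripper":0},
{"delta_pos":[0.009,-0.007,-0.049],"delta_rot":[0,0,0],"gripper":0},
{"delta_pos":[0.008,-0.008,-0.05],"delta_rot":[0,0,0],"gripper":0},
{"delta_pos":[0.009,-0.007,-0.049],"delta_rot":[0,0,0],"gripper":0},
{"delta_pos":[0.035,-0.028,0],"delta_rot":[0,0,-0.18],"gripper":0},
{"delta_pos":[0.04,-0.021,0],"delta_rot":[0,0,-0.18],"gripper":0},
{"delta_pos":[0.043,-0.014,0],"delta_rot":[0,0,-0.18],"gripper":0},
{"delta_pos":[0.045,-0.006,0],"delta_rot":[0,0,-0.18],"gripper":0},
{"delta_pos":[0.045,0.002,0],"delta_rot":[0,0,-0.18],"gripper":0},
{"delta_pos":[0.044,0.01,0],"delta_rot":[0,0,-0.18],"gripper":0},
{"delta_pos":[0.041,0.017,0],"delta_rot":[0,0,-0.18],"gripper":0},
{"delta_pos":[0.038,0.025,0],"delta_rot":[0,0,-0.18],"gripper":0},
{"delta_pos":[0.052,0.02,0.003],"delta_rot":[0,0,-0.19],"gripper":0},
{"delta_pos":[0.048,0.029,0.003],"delta_rot":[0,0,-0.19],"gripper":0},
{"delta_pos":[0.041,0.037,0.003],"delta_rot":[0,0,-0.19],"gripper":0},
{"delta_pos":[0.034,0.045,0.004],"delta_rot":[0,0,-0.19],"gripper":0},
{"delta_pos":[0.025,0.05,0.003],"delta_rot":[0,0,-0.19],"gripper":0},
{"delta_pos":[0.014,0.054,0.004],"delta_rot":[0,0,-0.19],"gripper":0},
{"delta_pos":[0.012,0.035,0.033],"delta_rot":[0,0,0],"gripper":0},
{"delta_pos":[0.013,0.035,0.033],"delta_rot":[0,0,0],"gripper":0},
{"delta_pos":[0.012,0.034,0.033],"delta_rot":[0,0,0],"gripper":0},
{"delta_pos":[0.013,0.035,0.034],"delta_rot":[0,0,0],"gripper":0},
{"delta_pos":[0.012,0.034,0.033],"delta_rot":[0,0,0],"gripper":0},
{"delta_pos":[0.013,0.035,0.034],"delta_rot":[0,0,0],"gripper":0},
end [0.4597 0.2698 0.1998] 2.888
```

>>> carry_out --steps '[{"delta_pos": [0.008, -0.008, -0.05], "delta_rot": [0, 0, 0], "gripper": 0}, {"delta_pos": [0.009, -0.007, -0.05], "delta_rot": [0, 0, 0], "gripper": 0}, {"delta_pos": [0.008, -0.008, -0.05], "delta_rot": [0, 0, 0], "gripper": 0}, {"delta_pos": [0.009, -0.007, -0.05], "delta_rot": [0, 0, 0], "gripper": 0}, {"delta_pos": [0.035, -0.028, 0], "delta_rot": [0, 0, -0.18], "gripper": 0}, {"delta_pos": [0.04, -0.021, 0], "delta_rot": [0, 0, -0.18], "gripper": 0}, {"delta_pos": [0.043, -0.014, 0], "delta_rot": [0, 0, -0.18], "gripper": 0}, {"delta_pos": [0.045, -0.006, 0], "delta_rot": [0, 0, -0.18], "gripper": 0}]'

```text
t: 1.1
tool_pos: [0.3216, -0.4292, 0.4222]
tool_rot: [0.869, 0.494, -0.0, -0.0]
ft_force: [-0.2, -0.0, 0.0]
width: 0.0871
gripper_force: 0.0
```

>>> carry_out --steps '[{"delta_pos": [0.045, 0.002, 0], "delta_rot": [0, 0, -0.18], "gripper": 0}, {"delta_pos": [0.044, 0.01, 0], "delta_rot": [0, 0, -0.18], "gripper": 0}, {"delta_pos": [0.041, 0.017, 0], "delta_rot": [0, 0, -0.18], "gripper": 0}, {"delta_pos": [0.038, 0.025, 0], "delta_rot": [0, 0, -0.18], "gripper": 0}, {"delta_pos": [0.052, 0.02, 0.003], "delta_rot": [0, 0, -0.18], "gripper": 0}, {"delta_pos": [0.048, 0.029, 0.003], "delta_rot": [0, 0, -0.18], "gripper": 0}, {"delta_pos": [0.041, 0.037, 0.003], "delta_rot": [0, 0, -0.18], "gripper": 0}, {"delta_pos": [0.034, 0.045, 0.004], "delta_rot": [0, 0, -0.18], "gripper": 0}]'

```text
t: 2.1
tool_pos: [0.4634, -0.0595, 0.4093]
tool_rot: [0.328, 0.945, -0.0, 0.0]
ft_force: [1.5, -0.2, -0.7]
width: 0.087
gripper_force: 0.0
```

```bash
python3 - <<'E'
from h import *
o=ctrl.get_obs();print(o['tool_pos'],yaw(o['tool_rot']),o['joints'].round(2),o['t'])
Y=np.pi-.2527
plan([(.47,.12,.38,Y,2),(.46,.2695,.2,Y,6)],0)
E
```

```text
[ 0.4634279  -0.05953463  0.4093413 ] 2.4732975858571997 [ 0.61 -0.06 -0.54  1.52 -0.03  1.66  0.97] 2.1
{"delta_pos":[0.053,0.072,0.015],"delta_rot":[0,0,-0.21],"gripper":0},
{"delta_pos":[0.037,0.082,0.014],"delta_rot":[0,0,-0.21],"gripper":0},
{"delta_pos":[0.008,0.024,0.03],"delta_rot":[0,0,0],"gripper":0},
{"delta_pos":[0.008,0.024,0.03],"delta_rot":[0,0,0],"gripper":0},
{"delta_pos":[0.008,0.024,0.03],"delta_rot":[0,0,0],"gripper":0},
{"delta_pos":[0.007,0.024,0.03],"delta_rot":[0,0,0],"gripper":0},
{"delta_pos":[0.008,0.023,0.03],"delta_rot":[0,0,0],"gripper":0},
{"delta_pos":[0.007,0.024,0.03],"delta_rot":[0,0,0],"gripper":0},
end [0.4601 0.2696 0.2003] 2.893
```

```bash
python3 - <<'E'
from h import *
Y=np.pi-.2527
plan([(.47,.10,.36,Y,3),(.46,.2695,.17,Y,5)],0)
E
```

```text
{"delta_pos":[0.031,0.043,0.016],"delta_rot":[0,0,-0.14],"gripper":0},
{"delta_pos":[0.025,0.047,0.017],"delta_rot":[0,0,-0.14],"gripper":0},
{"delta_pos":[0.018,0.05,0.016],"delta_rot":[0,0,-0.14],"gripper":0},
{"delta_pos":[0.01,0.032,0.038],"delta_rot":[0,0,0],"gripper":0},
{"delta_pos":[0.01,0.033,0.038],"delta_rot":[0,0,0],"gripper":0},
{"delta_pos":[0.011,0.032,0.038],"delta_rot":[0,0,0],"gripper":0},
{"delta_pos":[0.01,0.033,0.038],"delta_rot":[0,0,0],"gripper":0},
{"delta_pos":[0.011,0.032,0.038],"delta_rot":[0,0,0],"gripper":0},
end [0.4595 0.2695 0.1703] 2.893
```

>>> carry_out --steps '[{"delta_pos": [0.031, 0.043, 0.016], "delta_rot": [0, 0, -0.14], "gripper": 0}, {"delta_pos": [0.025, 0.047, 0.017], "delta_rot": [0, 0, -0.14], "gripper": 0}, {"delta_pos": [0.018, 0.05, 0.016], "delta_rot": [0, 0, -0.14], "gripper": 0}, {"delta_pos": [0.01, 0.032, 0.038], "delta_rot": [0, 0, 0], "gripper": 0}, {"delta_pos": [0.01, 0.033, 0.038], "delta_rot": [0, 0, 0], "gripper": 0}, {"delta_pos": [0.011, 0.032, 0.038], "delta_rot": [0, 0, 0], "gripper": 0}, {"delta_pos": [0.01, 0.033, 0.038], "delta_rot": [0, 0, 0], "gripper": 0}, {"delta_pos": [0.011, 0.032, 0.038], "delta_rot": [0, 0, 0], "gripper": 0}]'

```text
t: 3.1
tool_pos: [0.4613, 0.2686, 0.1692]
tool_rot: [0.127, 0.992, -0.0, 0.0]
ft_force: [0.8, -0.9, 0.4]
width: 0.0867
gripper_force: 0.0
```

```bash
python3 - <<'E'
from h import *
o=ctrl.get_obs();print(o['tool_pos'],yaw(o['tool_rot']),o['joints'].round(2))
d=snap('wrist','w1.png');print(d['fx'],d['cam_to_world'].round(3).tolist())
d=snap('top','t1.png')
for n,p in(('grip',(.46,.2695,.08)),('disc',(.6113,.2305,.024))):print(n,proj(load('w1.png'),p))
E
```

```text
[0.46125281 0.2685879  0.16923152] 2.8872455450896584 [ 0.17  0.23 -0.88  1.78  0.19  1.21  0.55]
318.4875358518547 [[0.253, 0.938, 0.238, 0.398], [0.968, -0.245, -0.062, 0.284], [-0.0, 0.246, -0.969, 0.33], [0.0, 0.0, 0.0, 1.0]]
grip [256.36721388 191.38922429]
disc [256.34549889 316.19605444]
```

View pics/w1.png

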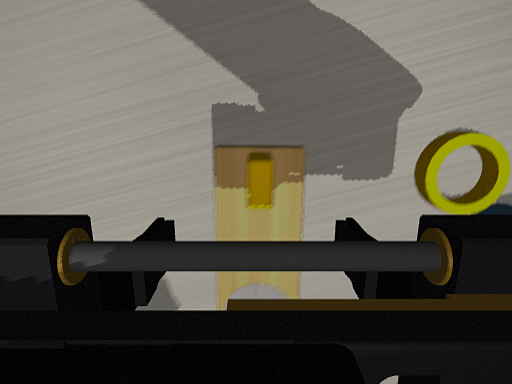

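The wrist view shows the grip top at (260,184), the board edges at 215–304 (far end) and 217–300 (near), so the tool is well aligned and a few mm off.

```bash
python3 - <<'E'
from h import *
d=load('w1.png'); g=pix(d,260,184,.08); a=pix(d,259.5,147,.024);b=pix(d,258.5,307,.024)
print(g,a,b,'yaw',np.arctan2((b-a)[1],(b-a)[0]),np.hypot(*(b-a)[:2]))
print('grip from end', a[:2]+25*(b-a)[:2]/np.linalg.norm(b-a)/1000)
E
```

```text
[0.45479301 0.27387477 0.08      ] [0.43224751 0.28011665 0.024     ] [0.6007464  0.23567217 0.024     ] yaw -0.25789344985050633 0.17426183596015452
grip from end [0.45642074 0.27374054]
```

>>> carry_out --steps '[{"delta_pos": [0.006, 0.003, 0.02], "delta_rot": [0, 0, 0], "gripper": 0}, {"delta_pos": [0, 0, 0.035], "delta_rot": [0, 0, 0], "gripper": 0}, {"delta_pos": [0, 0, 0.035], "delta_rot": [0, 0, 0], "gripper": 0}, {"delta_pos": [0, 0, 0.03], "delta_rot": [0, 0, 0], "gripper": 0}, {"delta_pos": [0, 0, 0.015], "delta_rot": [0, 0, 0], "gripper": 0.3}, {"delta_pos": [0, 0, 0], "delta_rot": [0, 0, 0], "gripper": 1}, {"delta_pos": [0, 0, 0], "delta_rot": [0, 0, 0], "gripper": 1}, {"delta_pos": [0, 0, 0], "delta_rot": [0, 0, 0], "gripper": 1}]' --newtons 30

```text
t: 4.2
tool_pos: [0.4571, 0.2726, 0.0367]
tool_rot: [0.127, 0.992, 0.0, 0.001]
ft_force: [-0.9, -0.3, 0.6]
width: 0.0544
gripper_force: 0.0
```

```bash
python3 - <<'E'
from h import *
o=ctrl.get_obs();print(o['tool_pos'],yaw(o['tool_rot']),o['width'],o['gripper_force'],o['ft_force'])
E
```

```text
[0.45711861 0.27260806 0.03672516] 2.887612250556681 0.054427781599978284 0.0 [-0.8622392  -0.29675185  0.59139519]
```

>>> carry_out --steps '[{"gripper": 1}, {"gripper": 1}, {"gripper": 1}, {"gripper": 1}, {"gripper": 1}, {"gripper": 1}, {"gripper": 1}, {"gripper": 1}]' --newtons 30

```text
invalid input at $.steps[0]: expected keys gripper, delta_pos, delta_rot
```

```bash
python3 - <<'E'
from h import *
o=ctrl.get_obs();print(o['tool_pos'],yaw(o['tool_rot']),o['width'],o['gripper_force'],o['ft_force'])
Y=np.pi-.4
plan([(.445,.215,.0367,np.pi-.3,6),(.4337,.1203,.0367,Y,8),(.4337,.1203,.0367,Y,2)],1)
E
```

```text
[0.45711861 0.27260806 0.03672516] 2.887612250556681 0.054427781599978284 0.0 [-0.8622392  -0.29675185  0.59139519]
{"delta_pos":[0,-0.01,0],"delta_rot":[0,0,0.01],"gripper":1},
{"delta_pos":[-0.001,-0.01,0],"delta_rot":[0,0,0.01],"gripper":1},
{"delta_pos":[-0.001,-0.01,0],"delta_rot":[0,0,0.01],"gripper":1},
{"delta_pos":[-0.001,-0.01,0],"delta_rot":[0,0,0.01],"gripper":1},
{"delta_pos":[-0.001,-0.009,0],"delta_rot":[0,0,0],"gripper":1},
{"delta_pos":[0,-0.01,0],"delta_rot":[0,0,0.01],"gripper":1},
{"delta_pos":[-0.002,-0.012,0],"delta_rot":[0,0,0.01],"gripper":1},
{"delta_pos":[-0.002,-0.012,0],"delta_rot":[0,0,0.01],"gripper":1},
{"delta_pos":[-0.003,-0.012,0],"delta_rot":[0,0,0.01],"gripper":1},
{"delta_pos":[-0.003,-0.011,0],"delta_rot":[0,0,0.01],"gripper":1},
{"delta_pos":[-0.003,-0.011,0],"delta_rot":[0,0,0.01],"gripper":1},
{"delta_pos":[-0.003,-0.012,0],"delta_rot":[0,0,0.02],"gripper":1},
{"delta_pos":[-0.002,-0.011,0],"delta_rot":[0,0,0.01],"gripper":1},
{"delta_pos":[-0.003,-0.012,0],"delta_rot":[0,0,0.02],"gripper":1},
{"delta_pos":[0,0,0],"delta_rot":[0,0,0],"gripper":1},
{"delta_pos":[0,0,0],"delta_rot":[0,0,0],"gripper":1},
end [0.4335 0.1201 0.0367] 2.738
```

>>> carry_out --steps '[{"delta_pos": [0, 0, 0], "delta_rot": [0, 0, 0], "gripper": 1}, {"delta_pos": [0, 0, 0], "delta_rot": [0, 0, 0], "gripper": 1}, {"delta_pos": [0, 0, 0], "delta_rot": [0, 0, 0], "gripper": 1}, {"delta_pos": [0, 0, 0], "delta_rot": [0, 0, 0], "gripper": 1}, {"delta_pos": [0, 0, 0], "delta_rot": [0, 0, 0], "gripper": 1}, {"delta_pos": [0, 0, 0], "delta_rot": [0, 0, 0], "gripper": 1}, {"delta_pos": [0, 0, 0], "delta_rot": [0, 0, 0], "gripper": 1}, {"delta_pos": [0, 0, 0], "delta_rot": [0, 0, 0], "gripper": 1}]' --newtons 30

```text
t: 5.2
tool_pos: [0.4564, 0.2722, 0.0356]
tool_rot: [0.127, 0.992, -0.0, -0.0]
ft_force: [-1.3, -1.1, 3.3]
width: 0.0219
gripper_force: 30.0
```

Gripped, width 21.9 mm. Now I slide.

>>> carry_out --steps '[{"delta_pos": [0, -0.01, 0], "delta_rot": [0, 0, 0.01], "gripper": 1}, {"delta_pos": [-0.001, -0.01, 0], "delta_rot": [0, 0, 0.01], "gripper": 1}, {"delta_pos": [-0.001, -0.01, 0], "delta_rot": [0, 0, 0.01], "gripper": 1}, {"delta_pos": [-0.001, -0.01, 0], "delta_rot": [0, 0, 0.01], "gripper": 1}, {"delta_pos": [-0.001, -0.009, 0], "delta_rot": [0, 0, 0], "gripper": 1}, {"delta_pos": [0, -0.01, 0], "delta_rot": [0, 0, 0.01], "gripper": 1}, {"delta_pos": [-0.002, -0.012, 0], "delta_rot": [0, 0, 0.01], "gripper": 1}, {"delta_pos": [-0.002, -0.012, 0], "delta_rot": [0, 0, 0.01], "gripper": 1}]'

```text
t: 6.2
tool_pos: [0.4405, 0.1895, 0.0356]
tool_rot: [0.162, 0.987, 0.0, 0.0]
ft_force: [1.0, 3.3, -0.5]
width: 0.0216
gripper_force: 30.0
```

```bash
python3 - <<'E'
from h import *
o=ctrl.get_obs();print(o['tool_pos'],yaw(o['tool_rot']),o['width'],o['gripper_force'],o['ft_force'],o['joints'].round(2))
Y=np.pi-.4
plan([(.4337,.1203,o['tool_pos'][2],Y,6),(.4337,.1203,o['tool_pos'][2],Y,2)],1)
E
```

```text
[0.44046128 0.18954597 0.03559545] 2.817118813248055 0.021598156704368748 30.00322087900713 [ 0.99194343  3.32108617 -0.50022307] [ 0.25  0.28 -0.82  2.04  0.26  0.92  0.53]
{"delta_pos":[-0.003,-0.011,0],"delta_rot":[0,0,0.01],"gripper":1},
{"delta_pos":[-0.003,-0.011,0],"delta_rot":[0,0,0.01],"gripper":1},
{"delta_pos":[-0.003,-0.011,0],"delta_rot":[0,0,0.01],"gripper":1},
{"delta_pos":[-0.003,-0.011,0],"delta_rot":[0,0,0.02],"gripper":1},
{"delta_pos":[-0.003,-0.012,0],"delta_rot":[0,0,0.01],"gripper":1},
{"delta_pos":[-0.003,-0.011,0],"delta_rot":[0,0,0.02],"gripper":1},
{"delta_pos":[0,0,0],"delta_rot":[0,0,0],"gripper":1},
{"delta_pos":[0,0,0],"delta_rot":[0,0,0],"gripper":1},
end [0.4342 0.1205 0.0356] 2.737
```

>>> carry_out --steps '[{"delta_pos": [-0.003, -0.011, 0], "delta_rot": [0, 0, 0.01], "gripper": 1}, {"delta_pos": [-0.003, -0.011, 0], "delta_rot": [0, 0, 0.01], "gripper": 1}, {"delta_pos": [-0.003, -0.011, 0], "delta_rot": [0, 0, 0.01], "gripper": 1}, {"delta_pos": [-0.003, -0.011, 0], "delta_rot": [0, 0, 0.02], "gripper": 1}, {"delta_pos": [-0.003, -0.012, 0], "delta_rot": [0, 0, 0.01], "gripper": 1}, {"delta_pos": [-0.003, -0.011, 0], "delta_rot": [0, 0, 0.02], "gripper": 1}, {"delta_pos": [0, 0, 0], "delta_rot": [0, 0, 0], "gripper": 1}, {"delta_pos": [0, 0, 0], "delta_rot": [0, 0, 0], "gripper": 1}]'

```text
t: 7.2
tool_pos: [0.4342, 0.1193, 0.0356]
tool_rot: [0.202, 0.979, -0.001, -0.0]
ft_force: [-1.7, -5.4, 7.1]
width: 0.0217
gripper_force: 30.0
```

```bash
python3 - <<'E'
from h import *
o=ctrl.get_obs();y=yaw(o['tool_rot']);print(o['tool_pos'],y,o['ft_force'])
print('disc by tool',o['tool_pos'][:2]-.16*np.array([np.cos(y),np.sin(y)]))
a=snap('scene','s2.png');b=snap('top','t2.png')
A=cv2.resize(a['color'][130:230,190:290,::-1],(400,400),interpolation=cv2.INTER_CUBIC)
B=cv2.resize(np.clip(b['color'][140:265,260:385,::-1]*1.8,0,255).astype(np.uint8),(400,400),interpolation=cv2.INTER_CUBIC)
cv2.imwrite('pics/c3.png',np.hstack([A,B]))
for n in(.019,.024): pass
D=np.append(o['tool_pos'][:2]-.16*np.array([np.cos(y),np.sin(y)]),.024)
print((proj(a,D)-[190,130])*4,(proj(b,D)-[260,140])*3.2)
E
```

```text
[0.43421903 0.11931112 0.03563957] 2.735684860836748 [-1.71748417 -5.40096845  7.13017262]
disc by tool [0.58121813 0.05613465]
[115.62609852 312.44758687] [133.34902812 183.92907809]
```

View pics/c3.png

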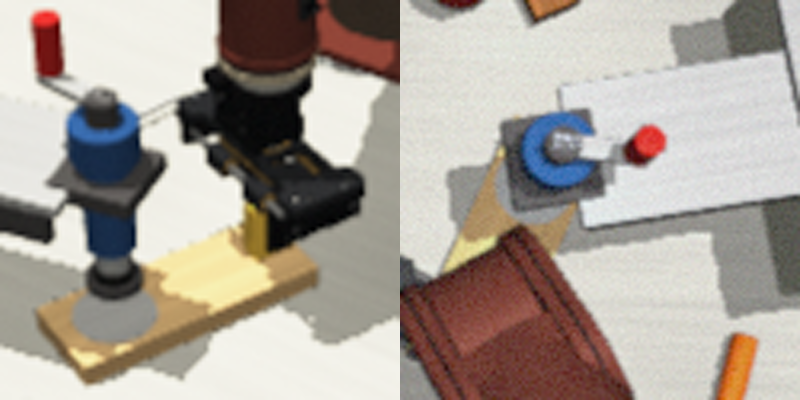

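The left crop (scene) shows the disc ellipse at about (115,313), the foot above it at columns 87–142, and the tube lower end at about (112,242). The right crop (top) shows the gear circle centred at about (559,149).

```bash
python3 - <<'E'
from h import *
a=load('s2.png');b=load('t2.png')
print('tube',pix(a,190+112/4,130+242/4,.105)); print('disc',pix(a,190+115/4,130+313/4,.024))
L=(.581,.0575)
for z in(.024,.035,.044,.053,.062,.105,.23,.245):print(z,(proj(a,(*L,z))-[190,130])*4,(proj(b,(*L,z))-[260,140])*3.2+[400,0])
print(pix(b,260+159/3.2,140+149/3.2,.235))
# knob red centroids in both views
import itertools
for d in(a,b):
    c=d['color'].astype(int); m=((c[:,:,0]>60)&(c[:,:,1]<.35*c[:,:,0])&(c[:,:,2]<.35*c[:,:,0])).astype(np.uint8)
    n,l,s,q=cv2.connectedComponentsWithStats(m)
    for i in range(1,n):
        if 20<s[i,4]<400: print(s[i],q[i].round(1))
for d in(a,b): print(proj(d,(.576,.005,.282)))
E
```

```text
tube [0.58168119 0.05843044 0.105     ]
disc [0.58209028 0.05610997 0.024     ]
0.024 [117.03425567 312.87985435] [531.90447725 184.12159774]
0.035 [116.31733886 303.41459891] [533.13737504 182.51543931]
0.044 [115.72607737 295.60833599] [534.16380632 181.17825526]
0.053 [115.13054281 287.74565703] [535.20657305 179.8197902 ]
0.062 [114.5306887  279.82594823] [536.26606831 178.43953204]
0.105 [111.60360727 241.18049731] [541.57204932 171.5271617 ]
0.23 [102.47679323 120.68168202] [559.71258632 147.89456487]
0.245 [101.31487103 105.34114287] [562.21400181 144.63584414]
[0.57925502 0.05868193 0.235     ]
[199 133   6  16  86] [201.6 140.4]
[185 248  24  16 215] [197.6 257.1]
[325  82 106  33 180] [387.6  86.9]
[393  91   6  29 137] [395.6 104.7]
[419  92   4  24  52] [420.6 103.7]
[333 180   9   9  63] [337.1 184. ]
[202.39359634 140.84142318]
[335.08790142 185.1537017 ]
```

The disc sits within about 3 mm of the leg axis. Next I release, lift and go above the knob.

>>> carry_out --steps '[{"delta_pos": [0, 0, 0], "delta_rot": [0, 0, 0], "gripper": 1}, {"delta_pos": [0, 0, 0], "delta_rot": [0, 0, 0], "gripper": 0.4}, {"delta_pos": [0, 0, 0], "delta_rot": [0, 0, 0], "gripper": 0.4}, {"delta_pos": [0, 0, 0], "delta_rot": [0, 0, 0], "gripper": 0.4}, {"delta_pos": [0, 0, -0.02], "delta_rot": [0, 0, 0], "gripper": 0.4}, {"delta_pos": [0, 0, -0.04], "delta_rot": [0, 0, 0], "gripper": 0.4}, {"delta_pos": [0, 0, -0.05], "delta_rot": [0, 0, 0], "gripper": 0.4}, {"delta_pos": [0, 0, -0.05], "delta_rot": [0, 0, 0], "gripper": 0.4}]'

```text
t: 8.3
tool_pos: [0.434, 0.1214, 0.197]
tool_rot: [0.2, 0.98, 0.0, -0.0]
ft_force: [2.3, -0.5, -0.1]
width: 0.052
gripper_force: 0.0
```

```bash
python3 - <<'E'
from h import *
o=ctrl.get_obs();y=yaw(o['tool_rot']);print(o['tool_pos'],y,o['width'],o['ft_force'])
plan([(.45,.08,.38,2.35,4),(.5765,.0035,.36,1.57,5),(.5765,.0035,.345,1.57,1)],.2)
b=snap('scene','s3.png')
print(cv2.absdiff(load('s2.png')['color'],b['color'])[195:215,195:232].max())
E
```

```text
[0.43399334 0.12137432 0.19702522] 2.738142583015339 0.052031047715341276 [ 2.26710539 -0.47808799 -0.11055509]
{"delta_pos":[-0.008,-0.008,-0.046],"delta_rot":[0,0,0.1],"gripper":0.2},
{"delta_pos":[-0.008,-0.007,-0.046],"delta_rot":[0,0,0.1],"gripper":0.2},
{"delta_pos":[-0.009,-0.006,-0.045],"delta_rot":[0,0,0.09],"gripper":0.2},
{"delta_pos":[-0.01,-0.006,-0.046],"delta_rot":[0,0,0.1],"gripper":0.2},
{"delta_pos":[-0.029,0.007,0.004],"delta_rot":[0,0,0.16],"gripper":0.2},
{"delta_pos":[-0.027,0.012,0.004],"delta_rot":[0,0,0.15],"gripper":0.2},
{"delta_pos":[-0.025,0.016,0.004],"delta_rot":[0,0,0.16],"gripper":0.2},
{"delta_pos":[-0.022,0.019,0.004],"delta_rot":[0,0,0.15],"gripper":0.2},
{"delta_pos":[-0.019,0.023,0.004],"delta_rot":[0,0,0.16],"gripper":0.2},
{"delta_pos":[0,0,0.015],"delta_rot":[0,0,0],"gripper":0.2},
end [0.5765 0.0035 0.345 ] 1.568
7
```

>>> carry_out --steps '[{"delta_pos": [-0.008, -0.008, -0.046], "delta_rot": [0, 0, 0.1], "gripper": 0.2}, {"delta_pos": [-0.008, -0.007, -0.046], "delta_rot": [0, 0, 0.1], "gripper": 0.2}, {"delta_pos": [-0.009, -0.006, -0.045], "delta_rot": [0, 0, 0.09], "gripper": 0.2}, {"delta_pos": [-0.01, -0.006, -0.046], "delta_rot": [0, 0, 0.1], "gripper": 0.2}, {"delta_pos": [-0.029, 0.007, 0.004], "delta_rot": [0, 0, 0.16], "gripper": 0.2}, {"delta_pos": [-0.027, 0.012, 0.004], "delta_rot": [0, 0, 0.15], "gripper": 0.2}, {"delta_pos": [-0.025, 0.016, 0.004], "delta_rot": [0, 0, 0.16], "gripper": 0.2}, {"delta_pos": [-0.022, 0.019, 0.004], "delta_rot": [0, 0, 0.15], "gripper": 0.2}]'

```text
t: 9.35
tool_pos: [0.5519, 0.018, 0.3621]
tool_rot: [0.651, 0.759, -0.0, -0.0]
ft_force: [-0.5, 0.3, 0.6]
width: 0.0695
gripper_force: 0.0
```

>>> carry_out --steps '[{"delta_pos": [-0.019, 0.023, 0.01], "delta_rot": [0, 0, 0.16], "gripper": 0.2}, {"delta_pos": [0, 0, 0], "delta_rot": [0, 0, 0], "gripper": 0.2}, {"delta_pos": [0, 0, 0], "delta_rot": [0, 0, 0], "gripper": 0.2}, {"delta_pos": [0, 0, 0], "delta_rot": [0, 0, 0], "gripper": 0.2}, {"delta_pos": [0, 0, 0], "delta_rot": [0, 0, 0], "gripper": 0.2}, {"delta_pos": [0, 0, 0], "delta_rot": [0, 0, 0], "gripper": 0.2}, {"delta_pos": [0, 0, 0], "delta_rot": [0, 0, 0], "gripper": 0.2}, {"delta_pos": [0, 0, 0], "delta_rot": [0, 0, 0], "gripper": 0.2}]'

```text
t: 10.35
tool_pos: [0.5768, 0.0033, 0.3526]
tool_rot: [0.708, 0.706, 0.0, 0.0]
ft_force: [0.0, 0.1, 0.3]
width: 0.0695
gripper_force: 0.0
```

```bash
python3 - <<'E'
from h import *
o=ctrl.get_obs();y=yaw(o['tool_rot']);print(o['tool_pos'],y,o['width'],o['ft_force'],o['joints'].round(2))
d=snap('wrist','w4.png');snap('scene','s4.png')
for z in(.308,.256):print(proj(d,(.5765,.0035,z)))
E
```

```text
[0.57676618 0.00332752 0.35258828] 1.567844693241949 0.06951772781225796 [0.03847603 0.07726479 0.29314645] [ 0.51  0.21 -0.72  1.4   0.14  1.58 -0.19]
[252.51027137 209.9429211 ]
[252.8861331  190.94395833]
```

View pics/w4.png

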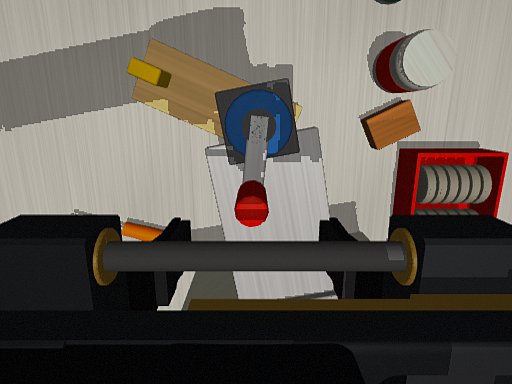

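The wrist view shows the knob top at (251,210), with (252.5,210) predicted, and the gear circle at about (259,122). I descend and grip.

>>> carry_out --steps '[{"delta_pos": [0, 0, 0.022], "delta_rot": [0, 0, 0], "gripper": 0.2}, {"delta_pos": [0, 0, 0.022], "delta_rot": [0, 0, 0], "gripper": 0.2}, {"delta_pos": [0, 0, 0.022], "delta_rot": [0, 0, 0], "gripper": 0.2}, {"delta_pos": [0, 0, 0.021], "delta_rot": [0, 0, 0], "gripper": 0.2}, {"delta_pos": [0, 0, 0], "delta_rot": [0, 0, 0], "gripper": 1}, {"delta_pos": [0, 0, 0], "delta_rot": [0, 0, 0], "gripper": 1}, {"delta_pos": [0, 0, 0], "delta_rot": [0, 0, 0], "gripper": 1}, {"delta_pos": [0, 0, 0], "delta_rot": [0, 0, 0], "gripper": 1}]' --newtons 30

```text
t: 11.45
tool_pos: [0.5771, 0.0034, 0.2662]
tool_rot: [0.708, 0.706, 0.0, 0.0]
ft_force: [-0.8, -0.5, 0.7]
width: 0.0377
gripper_force: 0.0
```

>>> carry_out --steps '[{"delta_pos": [0, 0, 0], "delta_rot": [0, 0, 0], "gripper": 1}, {"delta_pos": [0, 0, 0], "delta_rot": [0, 0, 0], "gripper": 1}, {"delta_pos": [0, 0, 0], "delta_rot": [0, 0, 0], "gripper": 1}, {"delta_pos": [0, 0, 0], "delta_rot": [0, 0, 0], "gripper": 1}, {"delta_pos": [0, 0, 0], "delta_rot": [0, 0, 0], "gripper": 1}, {"delta_pos": [0, 0, 0], "delta_rot": [0, 0, 0], "gripper": 1}, {"delta_pos": [0, 0, 0], "delta_rot": [0, 0, 0], "gripper": 1}, {"delta_pos": [0, 0, 0], "delta_rot": [0, 0, 0], "gripper": 1}]' --newtons 30

```text
t: 12.45
tool_pos: [0.5759, 0.0034, 0.2658]
tool_rot: [0.708, 0.706, -0.001, -0.001]
ft_force: [-5.8, 0.5, 3.9]
width: 0.0235
gripper_force: 30.0
```

```bash
python3 - <<'E'
from h import *
o=ctrl.get_obs();y=yaw(o['tool_rot']);print(o['tool_pos'],y,o['width'],o['ft_force'],o['joints'].round(2))
d=load('w4.png')
for z in(.23,.24):print('gear',pix(d,259,122,z))
print('knob',pix(d,251,210,.308))
E
```

```text
[0.57585421 0.00335613 0.26576028] 1.567837071195783 0.02346515041012259 [-5.83044714  0.48296769  3.87000057] [ 0.52  0.23 -0.71  1.55  0.15  1.41 -0.21]
gear [0.58199408 0.05875858 0.23      ]
gear [0.58185711 0.05912072 0.24      ]
knob [0.57547964 0.00346391 0.308     ]
```

Knob gripped at a radius of 55 mm about C=(0.5815,0.0582). Next I plan the cranking.

```bash
cat > crank.py <<'E'
from h import *
import sys,json,os
# state: commanded position and commanded angle; args: rad per row, [rows moving]
C=np.array([.5815,.0582]); r=.055
f='st.json'
S=json.load(open(f)) if os.path.exists(f) else dict(p=[.5767,.0033],phi=-1.676)
o=ctrl.get_obs(); v=o['tool_pos'][:2]-C; a=np.arctan2(v[1],v[0]); F=o['ft_force']
er=v/np.linalg.norm(v); et=np.array([er[1],-er[0]])
print('t',o['t'],'turned',round((-1.676-a)%(2*np.pi),3),'r',np.linalg.norm(v).round(4),'Ft',(-F[:2]@et).round(2),'Fr',(F[:2]@er).round(2),'Fz',F[2].round(1),'w',o['width'].round(4),'z',o['tool_pos'][2].round(4),'cmdphi',S['phi']+1.676, 'lag',((S['p']-C-v)@et).round(4), 'j',o['joints'].round(2))
if len(sys.argv)>1:
    y=1.568; p=np.array(S['p']); phi=S['phi']; n=int(sys.argv[2]) if len(sys.argv)>2 else 8; rows=[]
    for i in range(8):
        if i<n: phi-=float(sys.argv[1])
        d=C+r*np.array([np.cos(phi),np.sin(phi)])-p if i<n else np.zeros(2)
        c,s=np.cos(y),np.sin(y); t=np.round([c*d[0]+s*d[1],s*d[0]-c*d[1]],3)+0
        p=p+[c*t[0]+s*t[1],s*t[0]-c*t[1]]; rows.append(dict(delta_pos=[*t.tolist(),0],delta_rot=[0,0,0],gripper=1))
    print(json.dumps(rows)); json.dump(dict(p=p.tolist(),phi=phi),open(f,'w'))
E
python3 crank.py .15 6
```

```text
Traceback (most recent call last):
  File "crank.py", line 9, in <module>
    print('t',o['t'],'turned',round((-1.676-a)%(2*np.pi),3),'r',np.linalg.norm(v).round(4),'Ft',(-F[:2]@et).round(2),'Fr',(F[:2]@er).round(2),'Fz',F[2].round(1),'w',o['width'].round(4),'z',o['tool_pos'][2].round(4),'cmdphi',S['phi']+1.676, 'lag',((S['p']-C-v)@et).round(4), 'j',o['joints'].round(2))
                                                                                                                                                                     ^^^^^^^^^^^^^^^^
AttributeError: 'float' object has no attribute 'round'
```

```bash
sed -i "s/o\['width'\].round(4)/round(o['width'],4)/" crank.py; python3 crank.py .15 6
```

```text
t 12.45 turned 6.281 r 0.0551 Ft -5.85 Fr 0.12 Fz 3.9 w 0.0235 z 0.2658 cmdphi 0.0 lag -0.0008 j [ 0.52  0.23 -0.71  1.55  0.15  1.41 -0.21]
[{"delta_pos": [0.002, -0.009, 0], "delta_rot": [0, 0, 0], "gripper": 1}, {"delta_pos": [0.002, -0.008, 0], "delta_rot": [0, 0, 0], "gripper": 1}, {"delta_pos": [0.004, -0.007, 0], "delta_rot": [0, 0, 0], "gripper": 1}, {"delta_pos": [0.005, -0.007, 0], "delta_rot": [0, 0, 0], "gripper": 1}, {"delta_pos": [0.006, -0.006, 0], "delta_rot": [0, 0, 0], "gripper": 1}, {"delta_pos": [0.006, -0.005, 0], "delta_rot": [0, 0, 0], "gripper": 1}, {"delta_pos": [0.0, 0.0, 0], "delta_rot": [0, 0, 0], "gripper": 1}, {"delta_pos": [0.0, 0.0, 0], "delta_rot": [0, 0, 0], "gripper": 1}]
```

>>> carry_out --steps '[{"delta_pos": [0.002, -0.009, 0], "delta_rot": [0, 0, 0], "gripper": 1}, {"delta_pos": [0.002, -0.008, 0], "delta_rot": [0, 0, 0], "gripper": 1}, {"delta_pos": [0.004, -0.007, 0], "delta_rot": [0, 0, 0], "gripper": 1}, {"delta_pos": [0.005, -0.007, 0], "delta_rot": [0, 0, 0], "gripper": 1}, {"delta_pos": [0.006, -0.006, 0], "delta_rot": [0, 0, 0], "gripper": 1}, {"delta_pos": [0.006, -0.005, 0], "delta_rot": [0, 0, 0], "gripper": 1}, {"delta_pos": [0, 0, 0], "delta_rot": [0, 0, 0], "gripper": 1}, {"delta_pos": [0, 0, 0], "delta_rot": [0, 0, 0], "gripper": 1}]'

```text
t: 13.45
tool_pos: [0.5349, 0.0271, 0.2658]
tool_rot: [0.709, 0.706, -0.0, 0.001]
ft_force: [0.0, -5.8, 2.3]
width: 0.0228
gripper_force: 30.0
```

```bash
python3 crank.py .2
```

```text
t 13.45 turned 0.877 r 0.0561 Ft 4.88 Fr 3.21 Fz 2.3 w 0.0228 z 0.2658 cmdphi -0.8999999999999997 lag 0.0012 j [ 0.54  0.14 -0.73  1.65  0.1   1.39 -0.21]
[{"delta_pos": [0.01, -0.005, 0], "delta_rot": [0, 0, 0], "gripper": 1}, {"delta_pos": [0.011, -0.003, 0], "delta_rot": [0, 0, 0], "gripper": 1}, {"delta_pos": [0.011, 0.0, 0], "delta_rot": [0, 0, 0], "gripper": 1}, {"delta_pos": [0.011, 0.001, 0], "delta_rot": [0, 0, 0], "gripper": 1}, {"delta_pos": [0.01, 0.004, 0], "delta_rot": [0, 0, 0], "gripper": 1}, {"delta_pos": [0.009, 0.005, 0], "delta_rot": [0, 0, 0], "gripper": 1}, {"delta_pos": [0.009, 0.008, 0], "delta_rot": [0, 0, 0], "gripper": 1}, {"delta_pos": [0.006, 0.008, 0], "delta_rot": [0, 0, 0], "gripper": 1}]
```

>>> carry_out --steps '[{"delta_pos": [0.01, -0.005, 0], "delta_rot": [0, 0, 0], "gripper": 1}, {"delta_pos": [0.011, -0.003, 0], "delta_rot": [0, 0, 0], "gripper": 1}, {"delta_pos": [0.011, 0, 0], "delta_rot": [0, 0, 0], "gripper": 1}, {"delta_pos": [0.011, 0.001, 0], "delta_rot": [0, 0, 0], "gripper": 1}, {"delta_pos": [0.01, 0.004, 0], "delta_rot": [0, 0, 0], "gripper": 1}, {"delta_pos": [0.009, 0.005, 0], "delta_rot": [0, 0, 0], "gripper": 1}, {"delta_pos": [0.009, 0.008, 0], "delta_rot": [0, 0, 0], "gripper": 1}, {"delta_pos": [0.006, 0.008, 0], "delta_rot": [0, 0, 0], "gripper": 1}]'

```text
t: 14.45
tool_pos: [0.5519, 0.1055, 0.2657]
tool_rot: [0.708, 0.706, -0.001, -0.001]
ft_force: [-7.7, -5.2, 6.7]
width: 0.0239
gripper_force: 30.0
```

```bash
python3 crank.py .2
```

```text
t 14.45 turned 2.478 r 0.0558 Ft 9.27 Fr -0.32 Fz 6.7 w 0.0239 z 0.2657 cmdphi -2.500000000000001 lag 0.0008 j [ 0.41  0.22 -0.79  1.58  0.15  1.41 -0.39]
[{"delta_pos": [0.005, 0.01, 0], "delta_rot": [0, 0, 0], "gripper": 1}, {"delta_pos": [0.002, 0.011, 0], "delta_rot": [0, 0, 0], "gripper": 1}, {"delta_pos": [0.001, 0.011, 0], "delta_rot": [0, 0, 0], "gripper": 1}, {"delta_pos": [-0.002, 0.011, 0], "delta_rot": [0, 0, 0], "gripper": 1}, {"delta_pos": [-0.004, 0.01, 0], "delta_rot": [0, 0, 0], "gripper": 1}, {"delta_pos": [-0.006, 0.009, 0], "delta_rot": [0, 0, 0], "gripper": 1}, {"delta_pos": [-0.007, 0.008, 0], "delta_rot": [0, 0, 0], "gripper": 1}, {"delta_pos": [-0.009, 0.007, 0], "delta_rot": [0, 0, 0], "gripper": 1}]
```

Free running reads 9.3 N, as expected.

>>> carry_out --steps '[{"delta_pos": [0.005, 0.01, 0], "delta_rot": [0, 0, 0], "gripper": 1}, {"delta_pos": [0.002, 0.011, 0], "delta_rot": [0, 0, 0], "gripper": 1}, {"delta_pos": [0.001, 0.011, 0], "delta_rot": [0, 0, 0], "gripper": 1}, {"delta_pos": [-0.002, 0.011, 0], "delta_rot": [0, 0, 0], "gripper": 1}, {"delta_pos": [-0.004, 0.01, 0], "delta_rot": [0, 0, 0], "gripper": 1}, {"delta_pos": [-0.006, 0.009, 0], "delta_rot": [0, 0, 0], "gripper": 1}, {"delta_pos": [-0.007, 0.008, 0], "delta_rot": [0, 0, 0], "gripper": 1}, {"delta_pos": [-0.009, 0.007, 0], "delta_rot": [0, 0, 0], "gripper": 1}]'

```text
t: 15.45
tool_pos: [0.6275, 0.0866, 0.2657]
tool_rot: [0.707, 0.707, -0.002, -0.002]
ft_force: [-17.8, -1.3, 9.8]
width: 0.0234
gripper_force: 30.0
```

```bash
python3 crank.py .2
```

```text
t 15.45 turned 4.055 r 0.0541 Ft 8.22 Fr -15.79 Fz 9.8 w 0.0234 z 0.2657 cmdphi -4.100000000000002 lag 0.0025 j [ 0.36  0.38 -0.75  1.41  0.25  1.46 -0.39]
[{"delta_pos": [-0.01, 0.004, 0], "delta_rot": [0, 0, 0], "gripper": 1}, {"delta_pos": [-0.011, 0.002, 0], "delta_rot": [0, 0, 0], "gripper": 1}, {"delta_pos": [-0.011, 0.0, 0], "delta_rot": [0, 0, 0], "gripper": 1}, {"delta_pos": [-0.011, -0.002, 0], "delta_rot": [0, 0, 0], "gripper": 1}, {"delta_pos": [-0.01, -0.004, 0], "delta_rot": [0, 0, 0], "gripper": 1}, {"delta_pos": [-0.009, -0.006, 0], "delta_rot": [0, 0, 0], "gripper": 1}, {"delta_pos": [-0.008, -0.008, 0], "delta_rot": [0, 0, 0], "gripper": 1}, {"delta_pos": [-0.006, -0.009, 0], "delta_rot": [0, 0, 0], "gripper": 1}]
```

Radius and force readings put the centre about 1 mm nearer in x. I shift the path by -1 mm there.

>>> carry_out --steps '[{"delta_pos": [-0.01, 0.003, 0], "delta_rot": [0, 0, 0], "gripper": 1}, {"delta_pos": [-0.011, 0.002, 0], "delta_rot": [0, 0, 0], "gripper": 1}, {"delta_pos": [-0.011, 0, 0], "delta_rot": [0, 0, 0], "gripper": 1}, {"delta_pos": [-0.011, -0.002, 0], "delta_rot": [0, 0, 0], "gripper": 1}, {"delta_pos": [-0.01, -0.004, 0], "delta_rot": [0, 0, 0], "gripper": 1}, {"delta_pos": [-0.009, -0.006, 0], "delta_rot": [0, 0, 0], "gripper": 1}, {"delta_pos": [-0.008, -0.008, 0], "delta_rot": [0, 0, 0], "gripper": 1}, {"delta_pos": [-0.006, -0.009, 0], "delta_rot": [0, 0, 0], "gripper": 1}]'

```text
t: 16.45
tool_pos: [0.6072, 0.0103, 0.2659]
tool_rot: [0.708, 0.706, 0.002, 0.0]
ft_force: [8.3, 3.0, -2.1]
width: 0.0233
gripper_force: 30.0
```

```bash
sed -i 's/C=np.array(\[.5815/C=np.array([.5804/' crank.py; python3 -c "
import json;s=json.load(open('st.json'));s['p'][0]-=.001;json.dump(s,open('st.json','w'))"; python3 crank.py .1
```

```text
t 16.45 turned 5.668 r 0.0549 Ft 8.71 Fr 1.49 Fz -2.1 w 0.0233 z 0.2659 cmdphi -5.700000000000004 lag 0.0018 j [ 0.5   0.31 -0.74  1.48  0.2   1.43 -0.24]
[{"delta_pos": [-0.002, -0.005, 0], "delta_rot": [0, 0, 0], "gripper": 1}, {"delta_pos": [-0.002, -0.005, 0], "delta_rot": [0, 0, 0], "gripper": 1}, {"delta_pos": [-0.001, -0.006, 0], "delta_rot": [0, 0, 0], "gripper": 1}, {"delta_pos": [-0.001, -0.005, 0], "delta_rot": [0, 0, 0], "gripper": 1}, {"delta_pos": [0.0, -0.006, 0], "delta_rot": [0, 0, 0], "gripper": 1}, {"delta_pos": [0.0, -0.005, 0], "delta_rot": [0, 0, 0], "gripper": 1}, {"delta_pos": [0.001, -0.005, 0], "delta_rot": [0, 0, 0], "gripper": 1}, {"delta_pos": [0.002, -0.006, 0], "delta_rot": [0, 0, 0], "gripper": 1}]
```

>>> carry_out --steps '[{"delta_pos": [-0.002, -0.005, 0], "delta_rot": [0, 0, 0], "gripper": 1}, {"delta_pos": [-0.002, -0.005, 0], "delta_rot": [0, 0, 0], "gripper": 1}, {"delta_pos": [-0.001, -0.006, 0], "delta_rot": [0, 0, 0], "gripper": 1}, {"delta_pos": [-0.001, -0.005, 0], "delta_rot": [0, 0, 0], "gripper": 1}, {"delta_pos": [0, -0.006, 0], "delta_rot": [0, 0, 0], "gripper": 1}, {"delta_pos": [0, -0.005, 0], "delta_rot": [0, 0, 0], "gripper": 1}, {"delta_pos": [0.001, -0.005, 0], "delta_rot": [0, 0, 0], "gripper": 1}, {"delta_pos": [0.002, -0.006, 0], "delta_rot": [0, 0, 0], "gripper": 1}]'

```text
t: 17.45
tool_pos: [0.5642, 0.0056, 0.2659]
tool_rot: [0.709, 0.706, 0.001, 0.001]
ft_force: [8.0, -3.4, -0.5]
width: 0.0234
gripper_force: 30.0
```

```bash
python3 crank.py .1
```

```text
t 17.45 turned 0.193 r 0.055 Ft 8.65 Fr 0.91 Fz -0.5 w 0.0234 z 0.2659 cmdphi -6.500000000000002 lag 0.0017 j [ 0.56  0.21 -0.75  1.58  0.14  1.4  -0.2 ]
[{"delta_pos": [0.002, -0.005, 0], "delta_rot": [0, 0, 0], "gripper": 1}, {"delta_pos": [0.002, -0.005, 0], "delta_rot": [0, 0, 0], "gripper": 1}, {"delta_pos": [0.003, -0.004, 0], "delta_rot": [0, 0, 0], "gripper": 1}, {"delta_pos": [0.004, -0.005, 0], "delta_rot": [0, 0, 0], "gripper": 1}, {"delta_pos": [0.003, -0.004, 0], "delta_rot": [0, 0, 0], "gripper": 1}, {"delta_pos": [0.005, -0.003, 0], "delta_rot": [0, 0, 0], "gripper": 1}, {"delta_pos": [0.004, -0.003, 0], "delta_rot": [0, 0, 0], "gripper": 1}, {"delta_pos": [0.005, -0.003, 0], "delta_rot": [0, 0, 0], "gripper": 1}]
```

>>> carry_out --steps '[{"delta_pos": [0.002, -0.005, 0], "delta_rot": [0, 0, 0], "gripper": 1}, {"delta_pos": [0.002, -0.005, 0], "delta_rot": [0, 0, 0], "gripper": 1}, {"delta_pos": [0.003, -0.004, 0], "delta_rot": [0, 0, 0], "gripper": 1}, {"delta_pos": [0.004, -0.005, 0], "delta_rot": [0, 0, 0], "gripper": 1}, {"delta_pos": [0.003, -0.004, 0], "delta_rot": [0, 0, 0], "gripper": 1}, {"delta_pos": [0.005, -0.003, 0], "delta_rot": [0, 0, 0], "gripper": 1}, {"delta_pos": [0.004, -0.003, 0], "delta_rot": [0, 0, 0], "gripper": 1}, {"delta_pos": [0.005, -0.003, 0], "delta_rot": [0, 0, 0], "gripper": 1}]'

```text
t: 18.45
tool_pos: [0.5316, 0.0322, 0.2658]
tool_rot: [0.709, 0.705, -0.0, 0.001]
ft_force: [3.9, -6.9, 0.1]
width: 0.0233
gripper_force: 30.0
```

```bash
python3 crank.py .1
```

```text
t 18.45 turned 0.977 r 0.0553 Ft 7.94 Fr -0.15 Fz 0.1 w 0.0233 z 0.2658 cmdphi -7.299999999999999 lag 0.0023 j [ 0.56  0.14 -0.77  1.65  0.1   1.39 -0.23]
[{"delta_pos": [0.005, -0.002, 0], "delta_rot": [0, 0, 0], "gripper": 1}, {"delta_pos": [0.005, -0.002, 0], "delta_rot": [0, 0, 0], "gripper": 1}, {"delta_pos": [0.006, -0.001, 0], "delta_rot": [0, 0, 0], "gripper": 1}, {"delta_pos": [0.005, 0.0, 0], "delta_rot": [0, 0, 0], "gripper": 1}, {"delta_pos": [0.006, 0.0, 0], "delta_rot": [0, 0, 0], "gripper": 1}, {"delta_pos": [0.005, 0.0, 0], "delta_rot": [0, 0, 0], "gripper": 1}, {"delta_pos": [0.005, 0.001, 0], "delta_rot": [0, 0, 0], "gripper": 1}, {"delta_pos": [0.006, 0.002, 0], "delta_rot": [0, 0, 0], "gripper": 1}]
```

>>> carry_out --steps '[{"delta_pos": [0.005, -0.002, 0], "delta_rot": [0, 0, 0], "gripper": 1}, {"delta_pos": [0.005, -0.002, 0], "delta_rot": [0, 0, 0], "gripper": 1}, {"delta_pos": [0.006, -0.001, 0], "delta_rot": [0, 0, 0], "gripper": 1}, {"delta_pos": [0.005, 0, 0], "delta_rot": [0, 0, 0], "gripper": 1}, {"delta_pos": [0.006, 0, 0], "delta_rot": [0, 0, 0], "gripper": 1}, {"delta_pos": [0.005, 0, 0], "delta_rot": [0, 0, 0], "gripper": 1}, {"delta_pos": [0.005, 0.001, 0], "delta_rot": [0, 0, 0], "gripper": 1}, {"delta_pos": [0.006, 0.002, 0], "delta_rot": [0, 0, 0], "gripper": 1}]'

```text
t: 19.45
tool_pos: [0.5281, 0.0759, 0.2657]
tool_rot: [0.709, 0.705, -0.002, 0.0]
ft_force: [-5.7, -7.3, 6.5]
width: 0.0234
gripper_force: 30.0
```

```bash
python3 crank.py .1
```

```text
t 19.45 turned 1.792 r 0.0552 Ft 8.7 Fr 3.03 Fz 6.5 w 0.0234 z 0.2657 cmdphi -8.099999999999996 lag 0.0017 j [ 0.5   0.15 -0.8   1.65  0.11  1.4  -0.32]
[{"delta_pos": [0.005, 0.002, 0], "delta_rot": [0, 0, 0], "gripper": 1}, {"delta_pos": [0.005, 0.003, 0], "delta_rot": [0, 0, 0], "gripper": 1}, {"delta_pos": [0.004, 0.003, 0], "delta_rot": [0, 0, 0], "gripper": 1}, {"delta_pos": [0.004, 0.003, 0], "delta_rot": [0, 0, 0], "gripper": 1}, {"delta_pos": [0.004, 0.004, 0], "delta_rot": [0, 0, 0], "gripper": 1}, {"delta_pos": [0.004, 0.004, 0], "delta_rot": [0, 0, 0], "gripper": 1}, {"delta_pos": [0.003, 0.005, 0], "delta_rot": [0, 0, 0], "gripper": 1}, {"delta_pos": [0.002, 0.005, 0], "delta_rot": [0, 0, 0], "gripper": 1}]
```

>>> carry_out --steps '[{"delta_pos": [0.005, 0.002, 0], "delta_rot": [0, 0, 0], "gripper": 1}, {"delta_pos": [0.005, 0.003, 0], "delta_rot": [0, 0, 0], "gripper": 1}, {"delta_pos": [0.004, 0.003, 0], "delta_rot": [0, 0, 0], "gripper": 1}, {"delta_pos": [0.004, 0.003, 0], "delta_rot": [0, 0, 0], "gripper": 1}, {"delta_pos": [0.004, 0.004, 0], "delta_rot": [0, 0, 0], "gripper": 1}, {"delta_pos": [0.004, 0.004, 0], "delta_rot": [0, 0, 0], "gripper": 1}, {"delta_pos": [0.003, 0.005, 0], "delta_rot": [0, 0, 0], "gripper": 1}, {"delta_pos": [0.002, 0.005, 0], "delta_rot": [0, 0, 0], "gripper": 1}]'

```text
t: 20.45
tool_pos: [0.557, 0.1081, 0.2658]
tool_rot: [0.708, 0.706, -0.001, -0.001]
ft_force: [-7.4, -3.5, 6.3]
width: 0.0235
gripper_force: 30.0
```

```bash
python3 crank.py .1
```

```text
t 20.45 turned 2.598 r 0.0551 Ft 8.17 Fr -0.04 Fz 6.3 w 0.0235 z 0.2658 cmdphi -8.899999999999993 lag 0.001 j [ 0.42  0.23 -0.81  1.57  0.17  1.41 -0.41]
[{"delta_pos": [0.002, 0.005, 0], "delta_rot": [0, 0, 0], "gripper": 1}, {"delta_pos": [0.002, 0.005, 0], "delta_rot": [0, 0, 0], "gripper": 1}, {"delta_pos": [0.001, 0.006, 0], "delta_rot": [0, 0, 0], "gripper": 1}, {"delta_pos": [0.0, 0.005, 0], "delta_rot": [0, 0, 0], "gripper": 1}, {"delta_pos": [0.0, 0.006, 0], "delta_rot": [0, 0, 0], "gripper": 1}, {"delta_pos": [-0.001, 0.005, 0], "delta_rot": [0, 0, 0], "gripper": 1}, {"delta_pos": [-0.001, 0.006, 0], "delta_rot": [0, 0, 0], "gripper": 1}, {"delta_pos": [-0.002, 0.005, 0], "delta_rot": [0, 0, 0], "gripper": 1}]
```

>>> carry_out --steps '[{"delta_pos": [0.002, 0.005, 0], "delta_rot": [0, 0, 0], "gripper": 1}, {"delta_pos": [0.002, 0.005, 0], "delta_rot": [0, 0, 0], "gripper": 1}, {"delta_pos": [0.001, 0.006, 0], "delta_rot": [0, 0, 0], "gripper": 1}, {"delta_pos": [0, 0.005, 0], "delta_rot": [0, 0, 0], "gripper": 1}, {"delta_pos": [0, 0.006, 0], "delta_rot": [0, 0, 0], "gripper": 1}, {"delta_pos": [-0.001, 0.005, 0], "delta_rot": [0, 0, 0], "gripper": 1}, {"delta_pos": [-0.001, 0.006, 0], "delta_rot": [0, 0, 0], "gripper": 1}, {"delta_pos": [-0.002, 0.005, 0], "delta_rot": [0, 0, 0], "gripper": 1}]'

```text
t: 21.45
tool_pos: [0.5996, 0.1097, 0.2658]
tool_rot: [0.708, 0.706, -0.001, -0.001]
ft_force: [-9.1, -1.8, 6.4]
width: 0.0231
gripper_force: 30.0
```

```bash
python3 crank.py .1
```

```text
t 21.45 turned 3.393 r 0.055 Ft 7.87 Fr -4.84 Fz 6.4 w 0.0231 z 0.2658 cmdphi -9.69999999999999 lag 0.0015 j [ 0.37  0.33 -0.8   1.47  0.24  1.44 -0.43]
[{"delta_pos": [-0.002, 0.005, 0], "delta_rot": [0, 0, 0], "gripper": 1}, {"delta_pos": [-0.003, 0.005, 0], "delta_rot": [0, 0, 0], "gripper": 1}, {"delta_pos": [-0.003, 0.004, 0], "delta_rot": [0, 0, 0], "gripper": 1}, {"delta_pos": [-0.004, 0.004, 0], "delta_rot": [0, 0, 0], "gripper": 1}, {"delta_pos": [-0.004, 0.004, 0], "delta_rot": [0, 0, 0], "gripper": 1}, {"delta_pos": [-0.004, 0.003, 0], "delta_rot": [0, 0, 0], "gripper": 1}, {"delta_pos": [-0.005, 0.003, 0], "delta_rot": [0, 0, 0], "gripper": 1}, {"delta_pos": [-0.005, 0.002, 0], "delta_rot": [0, 0, 0], "gripper": 1}]
```

>>> carry_out --steps '[{"delta_pos": [-0.002, 0.005, 0], "delta_rot": [0, 0, 0], "gripper": 1}, {"delta_pos": [-0.003, 0.005, 0], "delta_rot": [0, 0, 0], "gripper": 1}, {"delta_pos": [-0.003, 0.004, 0], "delta_rot": [0, 0, 0], "gripper": 1}, {"delta_pos": [-0.004, 0.004, 0], "delta_rot": [0, 0, 0], "gripper": 1}, {"delta_pos": [-0.004, 0.004, 0], "delta_rot": [0, 0, 0], "gripper": 1}, {"delta_pos": [-0.004, 0.003, 0], "delta_rot": [0, 0, 0], "gripper": 1}, {"delta_pos": [-0.005, 0.003, 0], "delta_rot": [0, 0, 0], "gripper": 1}, {"delta_pos": [-0.005, 0.002, 0], "delta_rot": [0, 0, 0], "gripper": 1}]'

```text
t: 22.45
tool_pos: [0.6295, 0.0823, 0.2658]
tool_rot: [0.707, 0.707, 0.0, -0.002]
ft_force: [-5.4, 6.6, 2.8]
width: 0.0236
gripper_force: 30.0
```

```bash
python3 crank.py .1
```

```text
t 22.45 turned 4.151 r 0.0547 Ft 8.32 Fr -1.98 Fz 2.8 w 0.0236 z 0.2658 cmdphi -10.499999999999988 lag 0.0034 j [ 0.38  0.38 -0.77  1.4   0.26  1.46 -0.39]
[{"delta_pos": [-0.005, 0.002, 0], "delta_rot": [0, 0, 0], "gripper": 1}, {"delta_pos": [-0.006, 0.002, 0], "delta_rot": [0, 0, 0], "gripper": 1}, {"delta_pos": [-0.005, 0.0, 0], "delta_rot": [0, 0, 0], "gripper": 1}, {"delta_pos": [-0.005, 0.001, 0], "delta_rot": [0, 0, 0], "gripper": 1}, {"delta_pos": [-0.006, -0.001, 0], "delta_rot": [0, 0, 0], "gripper": 1}, {"delta_pos": [-0.005, -0.001, 0], "delta_rot": [0, 0, 0], "gripper": 1}, {"delta_pos": [-0.006, -0.001, 0], "delta_rot": [0, 0, 0], "gripper": 1}, {"delta_pos": [-0.005, -0.002, 0], "delta_rot": [0, 0, 0], "gripper": 1}]
```

>>> carry_out --steps '[{"delta_pos": [-0.005, 0.002, 0], "delta_rot": [0, 0, 0], "gripper": 1}, {"delta_pos": [-0.006, 0.002, 0], "delta_rot": [0, 0, 0], "gripper": 1}, {"delta_pos": [-0.005, 0, 0], "delta_rot": [0, 0, 0], "gripper": 1}, {"delta_pos": [-0.005, 0.001, 0], "delta_rot": [0, 0, 0], "gripper": 1}, {"delta_pos": [-0.006, -0.001, 0], "delta_rot": [0, 0, 0], "gripper": 1}, {"delta_pos": [-0.005, -0.001, 0], "delta_rot": [0, 0, 0], "gripper": 1}, {"delta_pos": [-0.006, -0.001, 0], "delta_rot": [0, 0, 0], "gripper": 1}, {"delta_pos": [-0.005, -0.002, 0], "delta_rot": [0, 0, 0], "gripper": 1}]'

```text
t: 23.45
tool_pos: [0.6317, 0.0392, 0.2659]
tool_rot: [0.707, 0.707, 0.002, -0.001]
ft_force: [5.9, 6.5, -1.8]
width: 0.0234
gripper_force: 30.0
```

```bash
python3 crank.py .05
```

```text
t 23.45 turned 4.961 r 0.0547 Ft 8.11 Fr 3.25 Fz -1.8 w 0.0234 z 0.2659 cmdphi -11.299999999999985 lag 0.0032 j [ 0.44  0.37 -0.76  1.41  0.25  1.45 -0.31]
[{"delta_pos": [-0.002, -0.001, 0], "delta_rot": [0, 0, 0], "gripper": 1}, {"delta_pos": [-0.003, -0.001, 0], "delta_rot": [0, 0, 0], "gripper": 1}, {"delta_pos": [-0.002, -0.002, 0], "delta_rot": [0, 0, 0], "gripper": 1}, {"delta_pos": [-0.002, -0.001, 0], "delta_rot": [0, 0, 0], "gripper": 1}, {"delta_pos": [-0.003, -0.002, 0], "delta_rot": [0, 0, 0], "gripper": 1}, {"delta_pos": [-0.002, -0.002, 0], "delta_rot": [0, 0, 0], "gripper": 1}, {"delta_pos": [-0.002, -0.001, 0], "delta_rot": [0, 0, 0], "gripper": 1}, {"delta_pos": [-0.002, -0.002, 0], "delta_rot": [0, 0, 0], "gripper": 1}]
```

Turned 11.24 rad and still free (8.1 N). I go on in 0.4 rad calls.

>>> carry_out --steps '[{"delta_pos": [-0.002, -0.001, 0], "delta_rot": [0, 0, 0], "gripper": 1}, {"delta_pos": [-0.003, -0.001, 0], "delta_rot": [0, 0, 0], "gripper": 1}, {"delta_pos": [-0.002, -0.002, 0], "delta_rot": [0, 0, 0], "gripper": 1}, {"delta_pos": [-0.002, -0.001, 0], "delta_rot": [0, 0, 0], "gripper": 1}, {"delta_pos": [-0.003, -0.002, 0], "delta_rot": [0, 0, 0], "gripper": 1}, {"delta_pos": [-0.002, -0.002, 0], "delta_rot": [0, 0, 0], "gripper": 1}, {"delta_pos": [-0.002, -0.001, 0], "delta_rot": [0, 0, 0], "gripper": 1}, {"delta_pos": [-0.002, -0.002, 0], "delta_rot": [0, 0, 0], "gripper": 1}]'

```text
t: 24.45
tool_pos: [0.6201, 0.0205, 0.2659]
tool_rot: [0.707, 0.707, 0.002, -0.0]
ft_force: [7.3, 4.2, -2.6]
width: 0.0231
gripper_force: 30.0
```

```bash
python3 crank.py .05
```

```text
t 24.45 turned 5.368 r 0.0548 Ft 8.08 Fr 2.42 Fz -2.6 w 0.0231 z 0.2659 cmdphi -11.69999999999999 lag 0.0026 j [ 0.49  0.34 -0.76  1.45  0.23  1.44 -0.28]
[{"delta_pos": [-0.002, -0.002, 0], "delta_rot": [0, 0, 0], "gripper": 1}, {"delta_pos": [-0.001, -0.003, 0], "delta_rot": [0, 0, 0], "gripper": 1}, {"delta_pos": [-0.002, -0.002, 0], "delta_rot": [0, 0, 0], "gripper": 1}, {"delta_pos": [-0.002, -0.002, 0], "delta_rot": [0, 0, 0], "gripper": 1}, {"delta_pos": [-0.001, -0.002, 0], "delta_rot": [0, 0, 0], "gripper": 1}, {"delta_pos": [-0.001, -0.003, 0], "delta_rot": [0, 0, 0], "gripper": 1}, {"delta_pos": [-0.001, -0.002, 0], "delta_rot": [0, 0, 0], "gripper": 1}, {"delta_pos": [-0.001, -0.003, 0], "delta_rot": [0, 0, 0], "gripper": 1}]
```

>>> carry_out --steps '[{"delta_pos": [-0.002, -0.002, 0], "delta_rot": [0, 0, 0], "gripper": 1}, {"delta_pos": [-0.001, -0.003, 0], "delta_rot": [0, 0, 0], "gripper": 1}, {"delta_pos": [-0.002, -0.002, 0], "delta_rot": [0, 0, 0], "gripper": 1}, {"delta_pos": [-0.002, -0.002, 0], "delta_rot": [0, 0, 0], "gripper": 1}, {"delta_pos": [-0.001, -0.002, 0], "delta_rot": [0, 0, 0], "gripper": 1}, {"delta_pos": [-0.001, -0.003, 0], "delta_rot": [0, 0, 0], "gripper": 1}, {"delta_pos": [-0.001, -0.002, 0], "delta_rot": [0, 0, 0], "gripper": 1}, {"delta_pos": [-0.001, -0.003, 0], "delta_rot": [0, 0, 0], "gripper": 1}]'

```text
t: 25.45
tool_pos: [0.602, 0.0079, 0.2659]
tool_rot: [0.708, 0.706, 0.002, 0.001]
ft_force: [12.8, 0.6, -4.4]
width: 0.0239
gripper_force: 30.0
```

```bash
python3 crank.py .05
```

```text
t 25.45 turned 5.772 r 0.0548 Ft 12.01 Fr 4.47 Fz -4.4 w 0.0239 z 0.2659 cmdphi -12.099999999999996 lag 0.0024 j [ 0.53  0.3  -0.76  1.5   0.21  1.42 -0.24]
[{"delta_pos": [-0.001, -0.002, 0], "delta_rot": [0, 0, 0], "gripper": 1}, {"delta_pos": [-0.001, -0.003, 0], "delta_rot": [0, 0, 0], "gripper": 1}, {"delta_pos": [-0.001, -0.003, 0], "delta_rot": [0, 0, 0], "gripper": 1}, {"delta_pos": [0.0, -0.002, 0], "delta_rot": [0, 0, 0], "gripper": 1}, {"delta_pos": [-0.001, -0.003, 0], "delta_rot": [0, 0, 0], "gripper": 1}, {"delta_pos": [0.0, -0.003, 0], "delta_rot": [0, 0, 0], "gripper": 1}, {"delta_pos": [0.0, -0.003, 0], "delta_rot": [0, 0, 0], "gripper": 1}, {"delta_pos": [0.0, -0.002, 0], "delta_rot": [0, 0, 0], "gripper": 1}]
```

The effort has risen to 12 N against about 8.3 free. I add 0.25 rad more, with the pause rows first so the reading is taken in motion.

>>> carry_out --steps '[{"delta_pos": [0, 0, 0], "delta_rot": [0, 0, 0], "gripper": 1}, {"delta_pos": [0, 0, 0], "delta_rot": [0, 0, 0], "gripper": 1}, {"delta_pos": [0, 0, 0], "delta_rot": [0, 0, 0], "gripper": 1}, {"delta_pos": [-0.001, -0.002, 0], "delta_rot": [0, 0, 0], "gripper": 1}, {"delta_pos": [-0.001, -0.003, 0], "delta_rot": [0, 0, 0], "gripper": 1}, {"delta_pos": [-0.001, -0.003, 0], "delta_rot": [0, 0, 0], "gripper": 1}, {"delta_pos": [0, -0.002, 0], "delta_rot": [0, 0, 0], "gripper": 1}, {"delta_pos": [-0.001, -0.003, 0], "delta_rot": [0, 0, 0], "gripper": 1}]'

```text
t: 26.45
tool_pos: [0.5892, 0.004, 0.2659]
tool_rot: [0.708, 0.706, 0.003, 0.001]
ft_force: [14.0, 1.5, -4.8]
width: 0.0233
gripper_force: 30.0
```

```bash
python3 - <<'E'
import json;s=json.load(open('st.json'));s['p'][0]+=.008;s['phi']+=.15;json.dump(s,open('st.json','w'))
E
python3 crank.py
```

```text
t 26.45 turned 6.017 r 0.055 Ft 14.03 Fr 0.71 Fz -4.8 w 0.0233 z 0.2659 cmdphi -12.350000000000001 lag 0.0026 j [ 0.55  0.27 -0.77  1.53  0.19  1.42 -0.23]
```

Extra effort is about +5 to +5.7 N, in the middle of the firm band. I relax the lead, open and lift away.

>>> carry_out --steps '[{"delta_pos": [0, 0.002, 0], "delta_rot": [0, 0, 0], "gripper": 1}, {"delta_pos": [0, 0, 0], "delta_rot": [0, 0, 0], "gripper": 1}, {"delta_pos": [0, 0, 0], "delta_rot": [0, 0, 0], "gripper": 0.3}, {"delta_pos": [0, 0, 0], "delta_rot": [0, 0, 0], "gripper": 0.3}, {"delta_pos": [0, 0, 0], "delta_rot": [0, 0, 0], "gripper": 0.3}, {"delta_pos": [0, 0, 0], "delta_rot": [0, 0, 0], "gripper": 0.3}, {"delta_pos": [0, 0, -0.02], "delta_rot": [0, 0, 0], "gripper": 0.3}, {"delta_pos": [0, 0, -0.04], "delta_rot": [0, 0, 0], "gripper": 0.3}]'

```text
t: 27.45
tool_pos: [0.5879, 0.0029, 0.3248]
tool_rot: [0.708, 0.706, -0.001, -0.001]
ft_force: [0.2, -0.0, 0.7]
width: 0.0601
gripper_force: 0.0
```

>>> carry_out --steps '[{"delta_pos": [0, 0, -0.04], "delta_rot": [0, 0, 0], "gripper": 0.3}, {"delta_pos": [0, 0, -0.04], "delta_rot": [0, 0, 0], "gripper": 0.3}, {"delta_pos": [0, 0, 0], "delta_rot": [0, 0, 0], "gripper": 0.3}, {"delta_pos": [0, 0, 0], "delta_rot": [0, 0, 0], "gripper": 0.3}, {"delta_pos": [0, 0, 0], "delta_rot": [0, 0, 0], "gripper": 0.3}, {"delta_pos": [0, 0, 0], "delta_rot": [0, 0, 0], "gripper": 0.3}, {"delta_pos": [0, 0, 0], "delta_rot": [0, 0, 0], "gripper": 0.3}, {"delta_pos": [0, 0, 0], "delta_rot": [0, 0, 0], "gripper": 0.3}]'

```text
t: 28.45
tool_pos: [0.5887, 0.0033, 0.4054]
tool_rot: [0.708, 0.706, -0.0, -0.0]
ft_force: [0.3, 0.0, 0.5]
width: 0.0608
gripper_force: 0.0
```

```bash
python3 - <<'E'
from h import *
a=snap('scene','s5.png');w=snap('wrist','w5.png')
A=cv2.resize(a['color'][130:230,190:290,::-1],(400,400),interpolation=cv2.INTER_CUBIC)
cv2.imwrite('pics/c5.png',np.hstack([A,cv2.resize(w['color'][:300,100:400,::-1],(400,400))]))
print(pix(w,0,0,.3)[:0], proj(w,(.5804,.0582,.235)), ((proj(w,(.5804-.055*.11+0,.0582-.055,.308))-[100,0])*4/3+[400,0]))
E
```

```text
[] [244.98960193 120.84908889] [581.31580445 254.74483054]
```

View pics/c5.png

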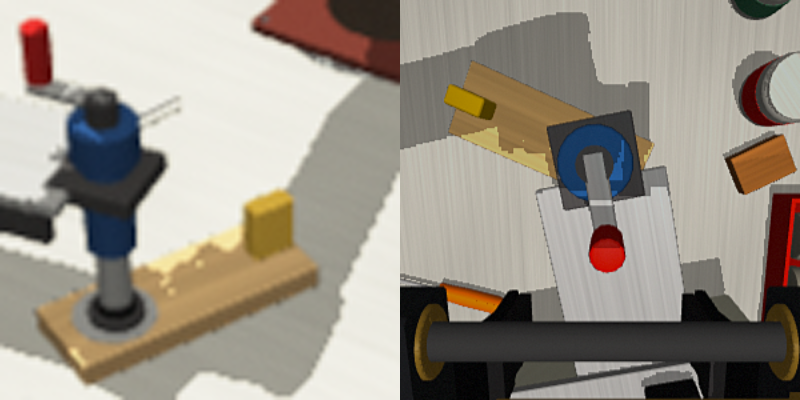

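The left crop shows the foot at about (116,310) seated on the centre of the disc, whose ellipse runs from 73 to 157. The right crop shows the knob at (606,250), released and clear of the gripper. I hand the job in.

```bash
python3 -c "
from cell import ctrl
print(ctrl.close_job())"
```

```text
the job is handed in; nothing more can be done
None
```

The job is handed in: the disc sits centred under the foot to within about 3 mm by the camera, the leg is cranked down to roughly 5 N of extra effort at the knob, the gripper is clear, and nothing else was touched; the hand-in call returned no verdict.

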